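Close up the tooling chest

TASK

Close up the green tooling chest with your fingertips: push both drawers fully home first, and only then ease the lid down until it is fully shut, without slamming it. Only push: do not lift or carry anything, and leave the loose parts in the tray and on the bench where they are.

Things in the scene. Friction and masses are not known exactly. Their poses are not given: they have to be found in the camera images.
- chest: green sheet-steel tooling chest, fixed to the bench: 170 deep (x), 320 wide (y), 115 high to its rim. Origin: centre of its underside, on the bench; its x axis points from the front to the hinged back, y to the left as seen from the front, z up. Two drawers side by side below, divided by a 6 mm wall; above them an open tray (floor at 70 mm) under the lid.
- drawer_left (a joint): left drawer (+y half of the chest): joint value 0 = fully home, front flush with the chest; grows in metres as it comes out towards the chest's front, at most 0.10. Slides along the chest's x, friction about 1.5 N, no spring, stays where left, rigid stop at home.
- drawer_left_front (a point): centre of the outer face of that drawer's bare-steel front panel, which is 147 mm wide and 52 mm high (10 to 62 mm above the bench). It moves with the drawer; the face looks to the chest's -x. A lip pull 60 mm wide, 4 mm thick sticks out 12 mm from the face at its foot, 12 to 16 mm above the bench; the face above it is plain.
- drawer_right (a joint): right drawer (-y half of the chest): joint value 0 = fully home, front flush with the chest; grows in metres as it comes out towards the chest's front, at most 0.10. Slides along the chest's x, friction about 1.5 N, no spring, stays where left, rigid stop at home.
- drawer_right_front (a point): centre of the outer face of that drawer's bare-steel front panel, which is 147 mm wide and 52 mm high (10 to 62 mm above the bench). It moves with the drawer; the face looks to the chest's -x. A lip pull 60 mm wide, 4 mm thick sticks out 12 mm from the face at its foot, 12 to 16 mm above the bench; the face above it is plain.
- lid (a joint): lid angle in rad: 0 = shut, lying flat on the rim; grows as it opens upward and back, at most 1.3; starts part open, front edge up. The stiff hinge (about 0.35 N m of friction, lid 0.3 kg) keeps it where it is left; no spring or latch. At the front edge a push of some 1 to 5 N square to the lid moves it.
- lid_hinge (a point): middle of the lid's hinge axis, at the back of the chest 115 mm above the bench (85 mm behind the chest's centre); the axis runs along the chest's y. The lid is a flat plate 170 (hinge to front edge) x 320 x 6 mm whose underside passes through this axis; its outer face is 6 mm beyond, and plain.
- lid_edge (a point): middle of the lid's free front edge, on the outer (upper) face; 121 mm above the bench when shut. It turns with the lid: its x points along the lid from the edge to the hinge, its z out of the outer face. A 90 mm wide, 4 mm thick aluminium strip on the edge is only for show.
- collet: loose small steel collet standing in the chest's tray, up to 32 dia x 30 high; origin centre of underside
- bush: loose brass bush lying flat in the chest's tray, 40 dia x 22 high; origin centre of underside
- centre: loose steel lathe centre standing on its base in front of the chest, 38 dia x 65 high, pointed top; origin centre of underside
- tin: loose grease tin standing beside the chest, 60 dia x 85 high; origin centre of underside
- chuck: loose drill chuck standing beside the chest, 52 dia x 68 high; origin centre of underside
- wrench: loose wrench lying on the bench to the right, 180 long
- mallet: loose hammer lying on the bench to the left, about 280 long

How it is judged:
On the way, in this order (a step that is already met when the one before it is completed fails the run):
1. both drawers are fully home while the lid is still open (value of joint each of drawer_left, drawer_right below 0.005 m and value of joint lid above 0.3 rad), for 0.2 s.
2. the lid is shut, the drawers still home (value of joint each of drawer_left, drawer_right below 0.005 m and value of joint lid below 0.05 rad), for 0.2 s.
At the end, for the whole second after the job is handed in: Both drawers within 5 mm of fully home, the lid within 0.05 rad of shut, all loose things at rest (all of step 2 and linear speed of each of collet, bush, centre, tin, chuck, wrench, mallet below 0.03 m/s); the robot touches nothing.
It fails at once if the lid is slammed (turns shut faster than 2.5 rad/s) (velocity of joint lid below -2.5 rad/s).
It fails at once if the lid is shut before both drawers are home (value of joint lid below 0.1 rad and value of joint any of drawer_left, drawer_right above 0.01 m).
It fails at once if a loose part in the tray is moved or lifted more than 40 mm (distance of any of collet, bush from where it was at the start of the episode above 0.04 m).
It fails at once if a loose thing on the bench is moved or lifted more than 25 mm (distance of any of centre, tin, chuck, wrench, mallet from where it was at the start of the episode above 0.025 m).
It fails at once if the collet, lathe centre, tin or drill chuck is tipped over (angle between any of collet, centre, tin, chuck's own z axis and vertical above 0.5 rad).
It also fails if it takes over 59 s, if anything falls off the work surface, if the arm or the gripper's body presses on something with over 40 N, if the wrist force passes 120 N, or if a joint passes its speed limit or range.

ROBOT

A 6-joint arm with a two-finger parallel gripper is mounted at the origin on the work surface. World frame = base frame: x ahead of the robot, y to its left, z up, the work surface at z = 0. Lengths are in m, angles in rad, forces in N, time in s.
With the tool pointing down it reaches from about 0.225 to 0.875 m from the base axis. Payload 3.4 kg.
Tool frame: the origin (TCP) lies at the very end of the fingers, on their centre line; the grasp point (between the pads) lies 19 mm behind it (manip.grasp_offset is the distance from the TCP to the grasp point, in m); x points along the fingers, y is the direction in which the jaws open and shut, and the axes are right-handed (so a half turn about x gives the same grasp; the last joint's range is limited). The gripper opens to 85 mm and grips with 20 to 120 N. Pads are 22 mm wide; open, the fingers measure 114 mm over their backs; the gripper's body (76 mm by 85 mm) begins 54 mm behind the grasp point. The pads swing forward as they close: fully open they stand 13 mm farther back than shut.
Start: joints at [1.191, 0.276, 1.505, -0, 1.361, -0.121], TCP at [0.147, 0.556, 0.231] pointing down, gripper open.
Joint ranges: [-2.89, 2.89], [-0.75, 2.08], [0.22, 2.7], [-1.18, 4.32], [0.11, 2.71], [-2.7, 2.7]. Speed limits (rad/s): [2.57, 2.57, 3.14, 3.14, 3.14, 3.14].

INTERFACE

Orientations are given as a unit quaternion [w, x, y, z].
In Python, from rig import manip gives the robot as it stands.
- The arm moves only by the tool step_arm, never from a script. Its argument "increments" is a list of rows, each an object with "grip": the opening, from 0 (shut) to 1 (fully open); "delta_pos": the shift along the world's x, y, z in m, a list of three; "twist": the turn about the world's z in degrees. A call has 1 to 10 rows; each row shifts and turns the commanded pose from where the row before left it; what a row does not reach is not made up. A row lasts 1/12 s, in which the tool goes at most 41.7 mm and 7.16 degrees, less where a joint would pass 70% of its speed; a pose out of reach is approached as far as the arm can. A call with a gripper value outside its range is refused whole. The fingers move at their own pace and stop on an object; "force" is the grip in N (left out, the last holds). Time passes only in rows, so rows that do not move let the fingers close. It gives the time, the measured TCP pose, the force and the opening at its end, in the units of the state.
- manip.get_state(): the state, without advancing time (a new reading comes with each control period).
- manip.get_image(name): name is "side" or "top"; returns a dict with "img" (384x512x3 uint8, red, green, blue), "fx", "fy", "cx", "cy" (pixels), "D" ([k1, k2, p1, p2, k3] as OpenCV has them; the pictures are not rectified), "rvec" (rotation vector, rad) and "tvec" (3), from world to camera coordinates, as OpenCV has them. Camera axes: x right, y down, z forward; pixel columns grow to the right and rows downward; lengths in m; the calibration is good to about 2 mm. A picture is of the moment at which its call begins. There is no depth.
- manip.sign_off(): hands the job in, once; it reports no verdict.
The state is a dict: "clock": time; "qpos": joint angles; "qd": joint speeds; "effort": joint torques, N m; "position": TCP position; "ee_rot": TCP orientation; "contact_force": force on the tool from outside, world axes, zero at the start; "moment": the same for the moment, N m; "width": finger opening in m.
Only numpy, scipy, OpenCV 4.12 (cv2) and the standard library are available. Lean on these libraries where they do the work, as an engineer would, in place of code of your own. Each camera call takes 0.05 s, during which the arm holds its last target. There are 200 camera calls.

## Working session

There is one attempt and no reset: what is moved stays moved. The work goes in short steps, Python scripts to look and compute and a tool call to move; the robot and the scene stay as the last step left them, time stands still between calls to the robot, and variables do not carry over. Pictures are saved under pics/ and viewed, about 8 in all and at most 12, crops included, and the job is handed in when it is done.

Besides the shell and the picture viewer there is one more tool, called after "Call:" as name(argument=value, ...), one argument or row to a line, values as JSON. step_arm: Moves the arm, as the interface text tells. Its arguments: {"type":"object","properties":{"increments":{"type":"array"},"force":{"type":"number"}},"required":["increments"]}

```bash
mkdir -p pics
cat > h.py <<'E'
import numpy as np, cv2
from rig import manip
def cam(n):
    d=manip.get_image(n); d['K']=np.array([[d['fx'],0,d['cx']],[0,d['fy'],d['cy']],[0,0,1.]]); d['D']=np.array(d['D'],float)
    d['R']=cv2.Rodrigues(np.array(d['rvec'],float))[0]; d['t']=np.array(d['tvec'],float).ravel(); return d
def ray(d,uv):
    p=cv2.undistortPoints(np.array([[uv]],float),d['K'],d['D'])[0,0]
    return -d['R'].T@d['t'], d['R'].T@np.array([p[0],p[1],1])
def onz(d,uv,z):
    c,r=ray(d,uv); return c+r*(z-c[2])/r[2]
def proj(d,P):
    return cv2.projectPoints(np.array(P,float).reshape(-1,1,3),d['R'],d['t'],d['K'],d['D'])[0][:,0]
def save(d,n,crop=None,s=1.5):
    im=d['img'][...,::-1]
    if crop: u0,v0,u1,v1=crop; im=im[v0:v1,u0:u1]
    cv2.imwrite(f'pics/{n}.png',cv2.resize(im,None,fx=s,fy=s,interpolation=cv2.INTER_CUBIC))
E
python3 - <<'E'
from h import *
for n in('top','side'):
    d=cam(n); save(d,n+'0'); print(n,-d['R'].T@d['t'],d['R'][2],d['fx'])
print(manip.get_state())
E
```

```text
top [0.35011058 0.02363204 1.25821372] [ 0.1537087  -0.02467224 -0.98780814] 377.3616651437306
side [ 0.05583378 -0.58633256  1.04046748] [ 0.38468121  0.50046341 -0.77560089] 474.9906938810075
{'clock': 0.1, 'qpos': array([ 1.19100738e+00,  2.76506887e-01,  1.50598772e+00,  1.89770313e-05,
        1.36070380e+00, -1.20988676e-01]), 'qd': array([-4.34588259e-04, -5.73968098e-04, -1.20600182e-03,  9.25558693e-05,
       -1.69293543e-03, -2.50418162e-03]), 'effort': array([ 2.63295005e-03, -4.17702842e+01, -2.46406084e+01, -3.91056274e-04,
        5.87457296e-03,  2.36449443e-05]), 'position': array([0.14697376, 0.55541952, 0.23054789]), 'ee_rot': array([ 0.70104757,  0.09069755,  0.70134162, -0.09179433]), 'contact_force': array([ 0.19570208, -0.49684983,  0.01162532]), 'moment': array([-0.01974493,  0.02902423, -0.02230815]), 'width': 0.08541167008893646}
```

View pics/top0.png

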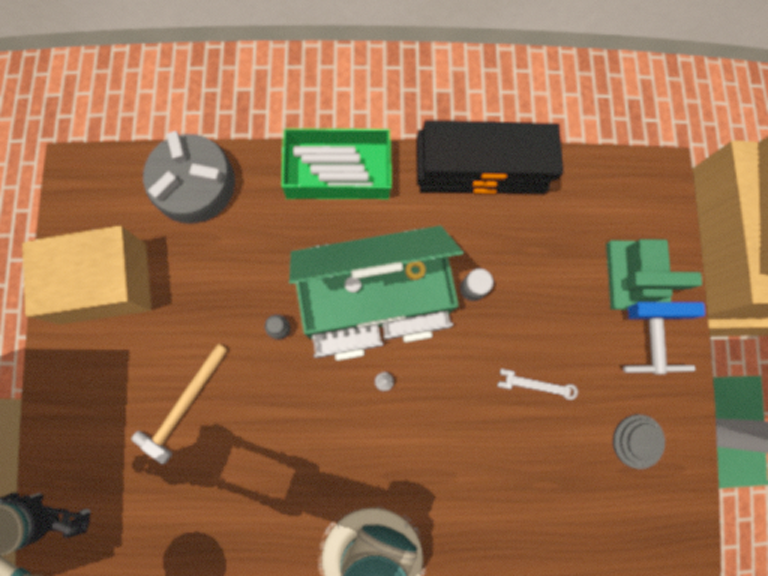

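View pics/side0.png

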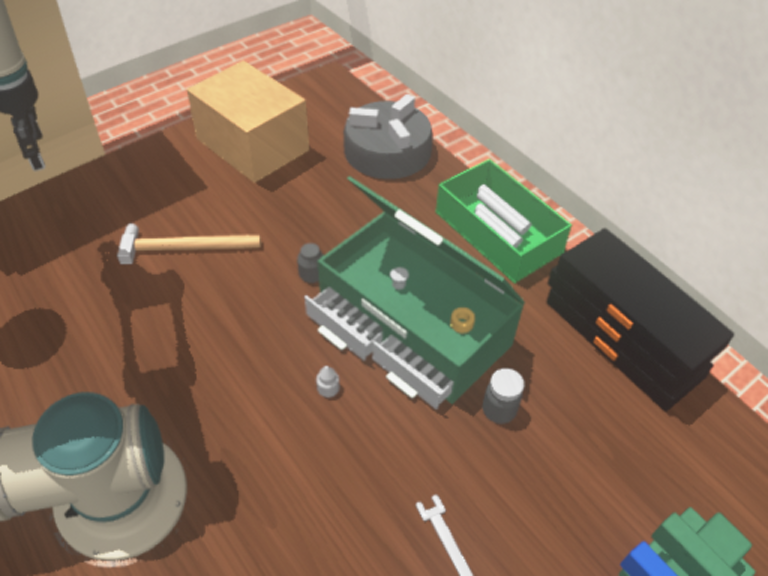

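The top view shows the chest at about (380,285) of 768x576, its front facing the robot and slightly yawed, with both drawers out. The lathe centre is at (384,381), in front of the left drawer. I'll zoom in to get the corners.

Run:
```python
from h import *
d=cam('top'); save(d,'top1',(180,140,340,270),5)
d=cam('side'); save(d,'side1',(190,110,370,290),3.3)
```

```text
(no output)
```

View pics/top1.png

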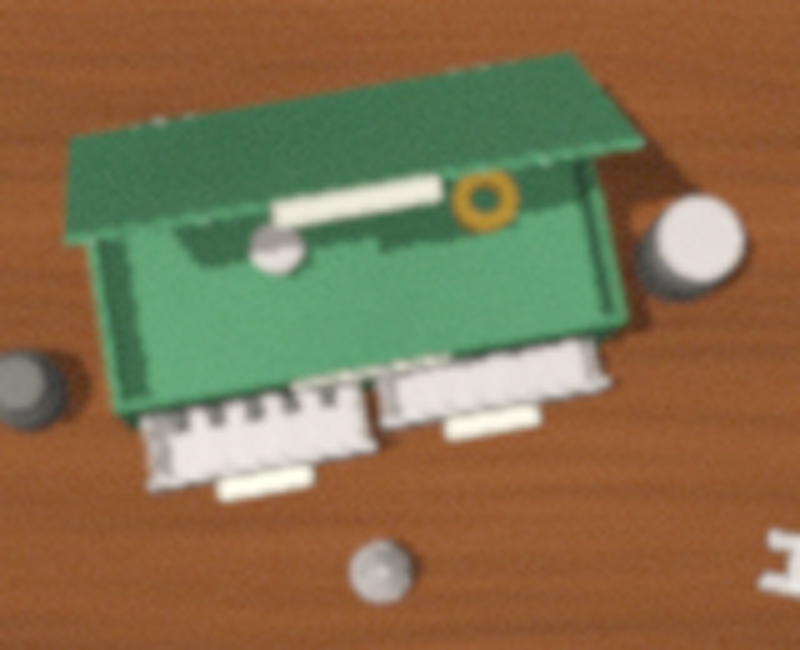

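View pics/side1.png

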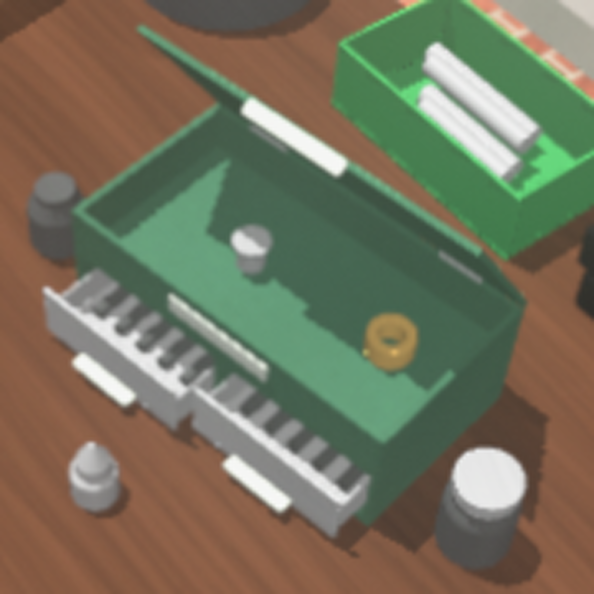

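```bash
cat > m.py <<'E'
from h import *
T=lambda x,y:((x+.5)/5-.5+180,(y+.5)/5-.5+140)
S=lambda x,y:((x+.5)/3.3-.5+190,(y+.5)/3.3-.5+110)
t=cam('top');s=cam('side')
FL,FR=onz(t,T(117,415),.115),onz(t,T(628,322),.115)
FLs,FRs=onz(s,S(78,212),.115),onz(s,S(385,440),.115)
print('rim',FL,FR,FLs,FRs,np.linalg.norm(FL-FR),np.linalg.norm(FLs-FRs))
BL,BR=onz(t,T(72,137),.115),onz(t,T(570,55),.115); print('back',BL,BR,onz(s,S(522,300),.115))
v=FL-FR; vs=FLs-FRs
yy=v[:2]+vs[:2]; yy/=np.linalg.norm(yy); xx=np.array([yy[1],-yy[0]]); print('yaw',np.arctan2(xx[1],xx[0]),np.arctan2(-v[0],v[1]),np.arctan2(-vs[0],vs[1]))
O=(FL+FR+FLs+FRs)[:2]/4+.085*xx; print('origin',O)
loc=lambda P:np.array([(P[:2]-O)@xx,(P[:2]-O)@yy,P[2]])
for n,p in dict(dl0=(150,488),dl1=(377,448),dr0=(385,425),dr1=(608,382)).items(): print(n,loc(onz(t,T(*p),.062)))
for n,p in dict(dl0=(47,293),dl1=(180,408),dr0=(193,408),dr1=(337,513)).items(): print(n,'s',loc(onz(s,S(*p),.062)))
for n,p in dict(L=(66,240),R=(642,148)).items():
    # lid angle from ray: edge at circle about hinge in local xz
    c,r=ray(t,T(*p)); 
    for a in np.arange(.3,1.31,.1):
        E=(.085-.17*np.cos(a),.115+.17*np.sin(a)); P=c+r*(E[1]-c[2])/r[2]; print(n,round(a,1),loc(P).round(3),round(E[0],3))
for n,p in dict(L=(142,28),R=(485,252)).items():
    c,r=ray(s,S(*p))
    for a in np.arange(.3,1.31,.1):
        E=(.085-.17*np.cos(a),.115+.17*np.sin(a)); P=c+r*(E[1]-c[2])/r[2]; print(n,'s',round(a,1),loc(P).round(3),round(E[0],3))
print('centre',onz(t,T(381,568),.045),onz(s,S(95,495),0.01), loc(onz(t,T(381,568),.045)))
print('tin',onz(t,T(702,240),.085),onz(s,S(488,482),.085),loc(onz(t,T(702,240),.085)));print('chuck',loc(onz(t,T(25,382),.068)))
print('bush',loc(onz(t,T(486,198),.092)),'collet',loc(onz(t,T(278,245),.1)))
E
python3 m.py
```

```text
rim [0.47121295 0.13846968 0.115     ] [ 0.52892627 -0.17497657  0.115     ] [0.47880884 0.13227627 0.115     ] [ 0.53578389 -0.17526777  0.115     ] 0.31871520295491373 0.3127770646771058
back [0.64501809 0.16957248 0.115     ] [ 0.69952515 -0.14269212  0.115     ] [ 0.70448255 -0.13977407  0.115     ]
yaw 0.1826284037577858 0.18208570727925694 0.18318140344400394
origin [ 0.58726942 -0.00443733]
dl0 [-0.1312359   0.15302184  0.062     ]
dl1 [-0.132318    0.00695927  0.062     ]
dr0 [-0.11881348 -0.00078206  0.062     ]
dr1 [-0.11771224 -0.1469053   0.062     ]
dl0 s [-0.12833726  0.14526038  0.062     ]
dl1 s [-0.1354038  -0.00913822  0.062     ]
dr0 s [-0.12858411 -0.01625416  0.062     ]
dr1 s [-0.12376899 -0.15531373  0.062     ]
L 0.3 [0.013 0.17  0.165] -0.077
L 0.4 [0.01  0.169 0.181] -0.072
L 0.5 [0.006 0.167 0.197] -0.064
L 0.6 [0.003 0.166 0.211] -0.055
L 0.7 [0.    0.165 0.225] -0.045
L 0.8 [-0.002  0.164  0.237] -0.033
L 0.9 [-0.005  0.163  0.248] -0.021
L 1.0 [-0.007  0.162  0.258] -0.007
L 1.1 [-0.009  0.161  0.267] 0.008
L 1.2 [-0.011  0.16   0.273] 0.023
L 1.3 [-0.01
[... 888 characters left out ...]
.5 [ 0.045 -0.137  0.197] -0.064
R s 0.6 [ 0.033 -0.143  0.211] -0.055
R s 0.7 [ 0.022 -0.149  0.225] -0.045
R s 0.8 [ 0.012 -0.154  0.237] -0.033
R s 0.9 [ 0.004 -0.158  0.248] -0.021
R s 1.0 [-0.004 -0.162  0.258] -0.007
R s 1.1 [-0.011 -0.165  0.267] 0.008
R s 1.2 [-0.017 -0.168  0.273] 0.023
R s 1.3 [-0.021 -0.17   0.279] 0.04
centre [ 0.38041557 -0.0245164   0.045     ] [ 0.37655641 -0.03662271  0.01      ] [-0.20706047  0.01782259  0.045     ]
tin [ 0.58675688 -0.22930275  0.085     ] [ 0.58822042 -0.23384442  0.085     ] [-0.04134292 -0.22103276  0.085     ]
chuck [-0.05114144  0.2193864   0.068     ]
bush [ 0.00867959 -0.08895383  0.092     ] collet [0.00079395 0.04624781 0.1       ]
```

Chest: origin is about (0.588, -0.005), yaw 0.183, lid about 1.0 rad. Drawers are out about 48 mm (left) and 35 mm (right). The gripper body has to clear the rim, so I'll push with the TCP at z≈0.050. Moving to stand in front of the left drawer.

Call:
step_arm(
  increments=[
    {"grip":0,"delta_pos":[0.016,-0.032,0],"twist":1.6},
    {"grip":0,"delta_pos":[0.016,-0.032,0],"twist":1.6},
    {"grip":0,"delta_pos":[0.016,-0.032,0],"twist":1.6},
    {"grip":0,"delta_pos":[0.016,-0.032,0],"twist":1.6},
    {"grip":0,"delta_pos":[0.016,-0.032,0],"twist":1.6},
    {"grip":0,"delta_pos":[0.016,-0.032,0],"twist":1.6},
    {"grip":0,"delta_pos":[0.016,-0.032,0],"twist":1.6},
    {"grip":0,"delta_pos":[0.016,-0.032,0],"twist":1.6},
    {"grip":0,"delta_pos":[0.016,-0.032,0],"twist":1.6},
    {"grip":0,"delta_pos":[0.016,-0.032,0],"twist":1.6},
  ],
)

```text
clock: 1.13
position: [0.3074, 0.2343, 0.2316]
ee_rot: [0.707, -0.008, 0.707, 0.008]
contact_force: [1.0, -0.4, 0.6]
width: -0.0001
```

Call:
step_arm(
  increments=[
    {"grip":0,"delta_pos":[0.016,-0.032,0],"twist":1.6},
    {"grip":0,"delta_pos":[0.016,-0.032,0],"twist":1.6},
    {"grip":0,"delta_pos":[0.016,-0.032,0],"twist":1.6},
    {"grip":0,"delta_pos":[0.016,-0.032,0],"twist":1.6},
    {"grip":0,"delta_pos":[0.016,-0.032,0],"twist":1.6},
    {"grip":0,"delta_pos":[0.016,-0.032,0],"twist":1.3},
    {"grip":0,"delta_pos":[0.005,0,0],"twist":0},
    {"grip":0,"delta_pos":[0,0,0],"twist":0},
    {"grip":0,"delta_pos":[0,0,0],"twist":0},
  ],
)

```text
clock: 1.88
position: [0.4078, 0.0441, 0.2312]
ee_rot: [0.704, -0.064, 0.705, 0.064]
contact_force: [-0.0, 0.1, 0.1]
width: -0.0
```

Call:
step_arm(
  increments=[
    {"grip":0,"delta_pos":[0,0,-0.03],"twist":0},
    {"grip":0,"delta_pos":[0,0,-0.03],"twist":0},
    {"grip":0,"delta_pos":[0,0,-0.03],"twist":0},
    {"grip":0,"delta_pos":[0,0,-0.03],"twist":0},
    {"grip":0,"delta_pos":[0,0,-0.03],"twist":0},
    {"grip":0,"delta_pos":[0,0,-0.03],"twist":0},
    {"grip":0,"delta_pos":[0,0,0],"twist":0},
    {"grip":0,"delta_pos":[0,0,0],"twist":0},
  ],
)

```text
clock: 2.55
position: [0.4063, 0.0452, 0.0508]
ee_rot: [0.703, -0.065, 0.706, 0.066]
contact_force: [0.8, -0.1, 0.8]
width: -0.0
```

Run:
```python
from h import *
d=cam('side'); save(d,'side2',(150,60,370,290),2.6); print(manip.get_state()['position'])
```

```text
[0.40806244 0.04489072 0.05198449]
```

View pics/side2.png

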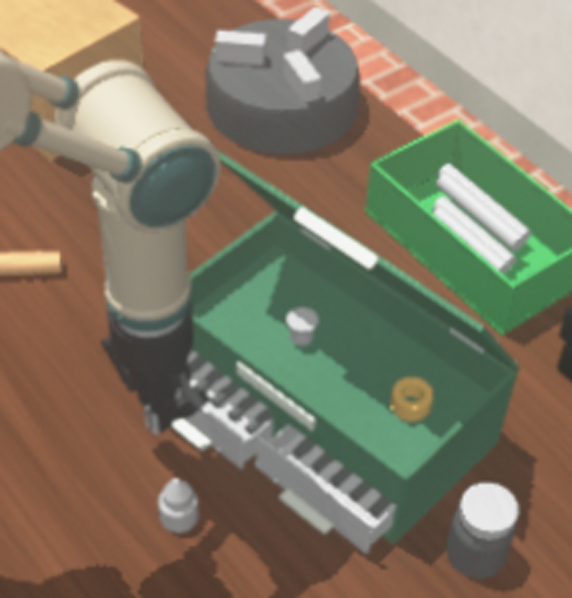

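The fingers are in front of the left drawer's face, above the lip, and the lathe centre is clear. Pushing along the chest's +x.

Call:
step_arm(
  increments=[
    {"grip":0,"delta_pos":[0.0079,0.0014,0],"twist":0},
    {"grip":0,"delta_pos":[0.0079,0.0014,0],"twist":0},
    {"grip":0,"delta_pos":[0.0059,0.0011,0],"twist":0},
    {"grip":0,"delta_pos":[0.0059,0.0011,0],"twist":0},
    {"grip":0,"delta_pos":[0.0059,0.0011,0],"twist":0},
    {"grip":0,"delta_pos":[0.0059,0.0011,0],"twist":0},
    {"grip":0,"delta_pos":[0.0059,0.0011,0],"twist":0},
  ],
)

```text
clock: 3.18
position: [0.4537, 0.0522, 0.0513]
ee_rot: [0.704, -0.064, 0.704, 0.065]
contact_force: [-1.3, -0.7, 1.1]
width: 0.0001
```

Call:
step_arm(
  increments=[
    {"grip":0,"delta_pos":[0.0049,0.0009,0],"twist":0},
    {"grip":0,"delta_pos":[0.0049,0.0009,0],"twist":0},
    {"grip":0,"delta_pos":[0.0049,0.0009,0],"twist":0},
    {"grip":0,"delta_pos":[0,0,0],"twist":0},
  ],
)

```text
clock: 3.52
position: [0.4699, 0.055, 0.0513]
ee_rot: [0.705, -0.064, 0.703, 0.065]
contact_force: [0.6, 0.1, -0.3]
width: -0.0002
```

Call:
step_arm(
  increments=[
    {"grip":0,"delta_pos":[0.003,0.0005,0],"twist":0},
    {"grip":0,"delta_pos":[0.003,0.0005,0],"twist":0},
    {"grip":0,"delta_pos":[0,0,0],"twist":0},
  ],
)

```text
clock: 3.77
position: [0.4725, 0.0557, 0.0511]
ee_rot: [0.703, -0.065, 0.706, 0.065]
contact_force: [-4.6, -1.1, 3.1]
width: -0.0001
```

Call:
step_arm(
  increments=[
    {"grip":0,"delta_pos":[0.002,0.0004,0],"twist":0},
    {"grip":0,"delta_pos":[0,0,0],"twist":0},
  ],
)

```text
clock: 3.93
position: [0.4724, 0.0557, 0.0511]
ee_rot: [0.701, -0.065, 0.707, 0.065]
contact_force: [-8.6, -3.7, 7.4]
width: -0.0001
```

Call:
step_arm(
  increments=[
    {"grip":0,"delta_pos":[0.002,0.0004,0],"twist":0},
    {"grip":0,"delta_pos":[0,0,0],"twist":0},
  ],
)

```text
clock: 4.1
position: [0.4721, 0.0557, 0.0511]
ee_rot: [0.7, -0.065, 0.708, 0.065]
contact_force: [-13.1, -4.9, 12.0]
width: -0.0003
```

Firm stop, but this could be the knuckles on the chest front rather than the drawer's stop. Backing off to check.

Call:
step_arm(
  increments=[
    {"grip":0,"delta_pos":[-0.0157,-0.0029,0],"twist":0},
    {"grip":0,"delta_pos":[-0.0344,-0.0064,0],"twist":0},
    {"grip":0,"delta_pos":[0,0,0.04],"twist":0},
    {"grip":0,"delta_pos":[0,0,0.04],"twist":0},
    {"grip":0,"delta_pos":[0,0,0.04],"twist":0},
    {"grip":0,"delta_pos":[0.005,-0.037,0],"twist":0},
    {"grip":0,"delta_pos":[0.006,-0.037,0],"twist":0},
    {"grip":0,"delta_pos":[0.006,-0.037,0],"twist":0},
    {"grip":0,"delta_pos":[0.006,-0.037,0],"twist":0},
    {"grip":0,"delta_pos":[0,0,0],"twist":0},
  ],
)

```text
clock: 4.93
position: [0.4538, -0.1071, 0.172]
ee_rot: [0.706, -0.065, 0.703, 0.061]
contact_force: [0.5, -0.1, 0.7]
width: -0.0002
```

Run:
```python
from h import *
d=cam('top'); save(d,'top3',(190,190,330,260),5.5); print(manip.get_state()['position'])
d=cam('side'); save(d,'side3',(190,150,330,260),5.5)
```

```text
[ 0.45255573 -0.10387705  0.17158166]
```

View pics/side3.png

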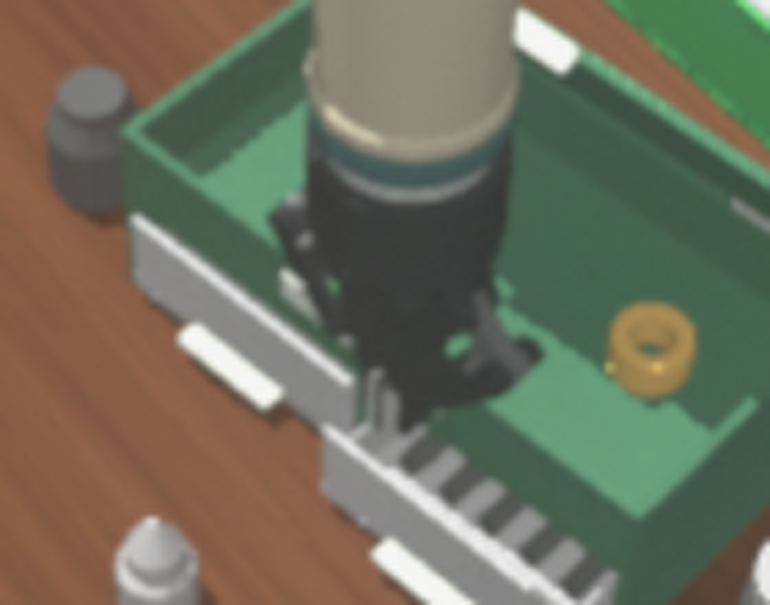

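Run:
```python
from h import *
d=cam('side'); a=.183; O=np.array([.588,-.005]);xx=np.array([np.cos(a),np.sin(a)]);yy=np.array([-xx[1],xx[0]])
W=lambda x,y,z:[*(O+x*xx+y*yy),z]
def P(x,y,z): return (((proj(d,[W(x,y,z)])[0]-[190,150])+.5)*5.5-.5).round(0)
print('rim FL',P(-.085,.16,.115),'bottom FL',P(-.085,.16,0))
for j in(0,.004,.008,.012): print(j,[P(-.085-j,y,z) for y in(.15,.003) for z in(.062,.01)])
```

```text
rim FL [119. 131.] bottom FL [130. 282.]
0 [array([138., 214.]), array([143., 280.]), array([358., 381.]), array([356., 446.])]
0.004 [array([133., 218.]), array([137., 285.]), array([352., 386.]), array([350., 450.])]
0.008 [array([127., 223.]), array([132., 289.]), array([347., 391.]), array([345., 455.])]
0.012 [array([121., 228.]), array([126., 294.]), array([341., 396.]), array([339., 460.])]
```

View pics/top3.png

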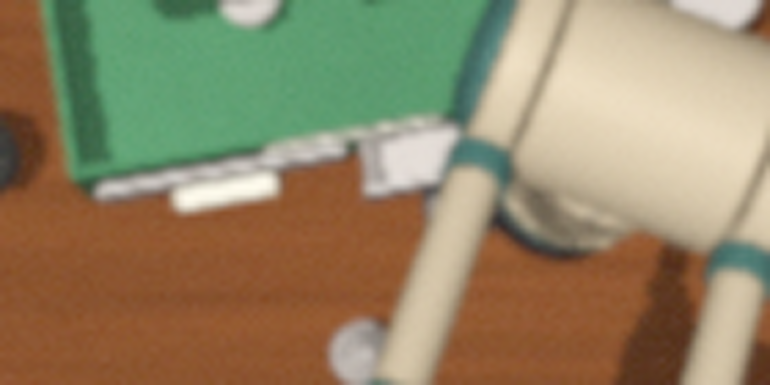

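The left drawer still shows a bright panel-top strip from about (132,215) to (352,380) in the side crop, so it may be a few mm short of home. I'll push the right drawer now, reading the moments at the stop to see where contact occurs.

Call:
step_arm(
  increments=[
    {"grip":0,"delta_pos":[-0.01,-0.004,-0.03],"twist":0},
    {"grip":0,"delta_pos":[0,0,-0.03],"twist":0},
    {"grip":0,"delta_pos":[0,0,-0.03],"twist":0},
    {"grip":0,"delta_pos":[0,0,-0.03],"twist":0},
    {"grip":0,"delta_pos":[0,0,0],"twist":0},
    {"grip":0,"delta_pos":[0.0079,0.0014,0],"twist":0},
    {"grip":0,"delta_pos":[0.0059,0.0011,0],"twist":0},
    {"grip":0,"delta_pos":[0.0059,0.0011,0],"twist":0},
    {"grip":0,"delta_pos":[0.0059,0.0011,0],"twist":0},
    {"grip":0,"delta_pos":[0.0059,0.0011,0],"twist":0},
  ],
)

```text
clock: 5.92
position: [0.4744, -0.0989, 0.0528]
ee_rot: [0.705, -0.065, 0.703, 0.064]
contact_force: [-3.2, -1.1, 0.8]
width: -0.0002
```

Call:
step_arm(
  increments=[
    {"grip":0,"delta_pos":[0.0059,0.0011,0],"twist":0},
    {"grip":0,"delta_pos":[0.0059,0.0011,0],"twist":0},
    {"grip":0,"delta_pos":[0.0059,0.0011,0],"twist":0},
    {"grip":0,"delta_pos":[0,0,0],"twist":0},
  ],
)

```text
clock: 6.25
position: [0.4922, -0.0956, 0.0515]
ee_rot: [0.705, -0.065, 0.703, 0.064]
contact_force: [0.5, 0.1, -1.0]
width: 0.0001
```

```bash
cat > st.py <<'E'
from h import *
a=.183; O=np.array([.588,-.005]);xx=np.array([np.cos(a),np.sin(a)]);yy=np.array([-xx[1],xx[0]])
s=manip.get_state(); p=s['position']; L=lambda v:np.array([v[:2]@xx,v[:2]@yy,v[2]])
print('pos',p.round(4),'loc',L(np.r_[p[:2]-O,p[2]]).round(4),'F',L(s['contact_force']).round(2),'M',L(s['moment']).round(3),s['clock'])
E
python3 st.py
```

```text
pos [ 0.4922 -0.0956  0.0515] loc [-0.1107 -0.0717  0.0515] F [ 0.55 -0.05 -0.97] M [ 0.035 -0.035 -0.004] 6.25
```

Call:
step_arm(
  increments=[
    {"grip":0,"delta_pos":[0.0039,0.0007,0],"twist":0},
    {"grip":0,"delta_pos":[0.002,0.0004,0],"twist":0},
    {"grip":0,"delta_pos":[0.002,0.0004,0],"twist":0},
    {"grip":0,"delta_pos":[0,0,0],"twist":0},
  ],
)

```text
clock: 6.58
position: [0.4984, -0.0939, 0.0512]
ee_rot: [0.704, -0.064, 0.704, 0.065]
contact_force: [-0.9, 0.0, 0.5]
width: -0.0
```

```bash
python3 st.py
```

```text
pos [ 0.4984 -0.0939  0.0512] loc [-0.1042 -0.0712  0.0512] F [-0.86  0.2   0.46] M [-0.008  0.034  0.039] 6.5833
```

Call:
step_arm(
  increments=[
    {"grip":0,"delta_pos":[0.002,0.0004,0],"twist":0},
    {"grip":0,"delta_pos":[0.002,0.0004,0],"twist":0},
    {"grip":0,"delta_pos":[0,0,0],"twist":0},
  ],
)

```text
clock: 6.83
position: [0.4994, -0.0936, 0.0511]
ee_rot: [0.702, -0.065, 0.706, 0.065]
contact_force: [-7.5, -2.6, 4.2]
width: 0.0002
```

```bash
python3 st.py
```

```text
pos [ 0.4994 -0.0936  0.0511] loc [-0.1032 -0.071   0.0511] F [-7.82 -1.24  4.21] M [-0.254  0.792 -0.071] 6.8333
```

To check whether the finger is uniform in depth, I'll touch the fixed chest wall with only the lower 30 mm of the finger and compare where it stops.

Call:
step_arm(
  increments=[
    {"grip":0,"delta_pos":[-0.012,-0.0022,0],"twist":0},
    {"grip":0,"delta_pos":[-0.004,-0.0008,0.034],"twist":0},
    {"grip":0,"delta_pos":[0,0,0],"twist":0},
    {"grip":0,"delta_pos":[0.0059,0.0011,0],"twist":0},
    {"grip":0,"delta_pos":[0.0059,0.0011,0],"twist":0},
    {"grip":0,"delta_pos":[0.002,0.0004,0],"twist":0},
    {"grip":0,"delta_pos":[0.002,0.0004,0],"twist":0},
    {"grip":0,"delta_pos":[0,0,0],"twist":0},
  ],
)

```text
clock: 7.5
position: [0.5023, -0.0929, 0.0845]
ee_rot: [0.704, -0.064, 0.704, 0.065]
contact_force: [0.1, 0.2, -0.3]
width: -0.0001
```

```bash
python3 st.py
```

```text
pos [ 0.5023 -0.0929  0.0845] loc [-0.1003 -0.0709  0.0845] F [ 0.17  0.17 -0.33] M [0.007 0.047 0.003] 7.5
```

Call:
step_arm(
  increments=[
    {"grip":0,"delta_pos":[0.002,0.0004,0],"twist":0},
    {"grip":0,"delta_pos":[0.002,0.0004,0],"twist":0},
    {"grip":0,"delta_pos":[0,0,0],"twist":0},
  ],
)

```text
clock: 7.75
position: [0.5045, -0.0924, 0.0847]
ee_rot: [0.703, -0.065, 0.705, 0.065]
contact_force: [-3.8, -1.7, 0.1]
width: 0.0
```

```bash
python3 st.py
```

```text
pos [ 0.5045 -0.0924  0.0847] loc [-0.098  -0.0707  0.0847] F [-4.08 -0.94  0.1 ] M [-0.099  0.499 -0.027] 7.75
```

The lower finger stops 5 mm deeper than before, so the knuckles hit the chest wall first and both drawers are about 5 mm short of home. I'll open the jaws fully and turn the jaw axis along the chest's x. The back of the front finger (57 mm ahead of the axis) can then push the 12 mm lip with the body well clear of the wall.

Call:
step_arm(
  increments=[
    {"grip":0,"delta_pos":[-0.02,-0.004,0],"twist":0},
    {"grip":0,"delta_pos":[-0.02,-0.005,0.035],"twist":0},
    {"grip":0.5,"delta_pos":[-0.02,-0.006,0.03],"twist":0},
    {"grip":1,"delta_pos":[-0.017,-0.006,0.02],"twist":-7},
    {"grip":1,"delta_pos":[0,0,0],"twist":-7},
    {"grip":1,"delta_pos":[0,0,0],"twist":-7},
    {"grip":1,"delta_pos":[0,0,0],"twist":-7},
    {"grip":1,"delta_pos":[0,0,0],"twist":-7},
    {"grip":1,"delta_pos":[0,0,0],"twist":-7},
    {"grip":1,"delta_pos":[0,0,0],"twist":-7},
  ],
)

```text
clock: 8.58
position: [0.4295, -0.1134, 0.1705]
ee_rot: [0.667, 0.236, 0.666, -0.235]
contact_force: [-0.4, -0.1, -0.0]
width: 0.0857
```

```bash
python3 st.py; python3 -c "
from rig import manip;print(manip.get_state()['qpos'].round(3))"
```

```text
pos [ 0.4295 -0.1134  0.1705] loc [-0.1756 -0.0778  0.1705] F [-0.39  0.02 -0.04] M [ 0.011  0.001 -0.036] 8.5833
[-4.160e-01  1.240e-01  1.866e+00  1.000e-03  1.150e+00 -1.308e+00]
```

Call:
step_arm(
  increments=[
    {"grip":1,"delta_pos":[0,0,0],"twist":-6.75},
    {"grip":1,"delta_pos":[0,0,0],"twist":-6.75},
    {"grip":1,"delta_pos":[0,0,0],"twist":-6.75},
    {"grip":1,"delta_pos":[0,0,0],"twist":-6.75},
    {"grip":1,"delta_pos":[-0.001,0,-0.03],"twist":-6.75},
    {"grip":1,"delta_pos":[0,0,-0.03],"twist":-6.75},
    {"grip":1,"delta_pos":[0,0,-0.03],"twist":0},
    {"grip":1,"delta_pos":[0,0,-0.03],"twist":0},
    {"grip":1,"delta_pos":[0,0,-0.02],"twist":0},
    {"grip":1,"delta_pos":[0,0,0],"twist":0},
  ],
)

```text
clock: 9.42
position: [0.4254, -0.1121, 0.0271]
ee_rot: [0.543, 0.449, 0.548, -0.451]
contact_force: [0.5, 0.9, -0.1]
width: 0.0856
```

```bash
python3 st.py
python3 - <<'E'
from h import *
d=cam('side'); save(d,'side4',(170,110,340,290),3.4)
E
```

```text
pos [ 0.4254 -0.1121  0.0271] loc [-0.1794 -0.0758  0.0271] F [ 0.66  0.75 -0.06] M [-0.026  0.039 -0.001] 9.4167
```

View pics/side4.png

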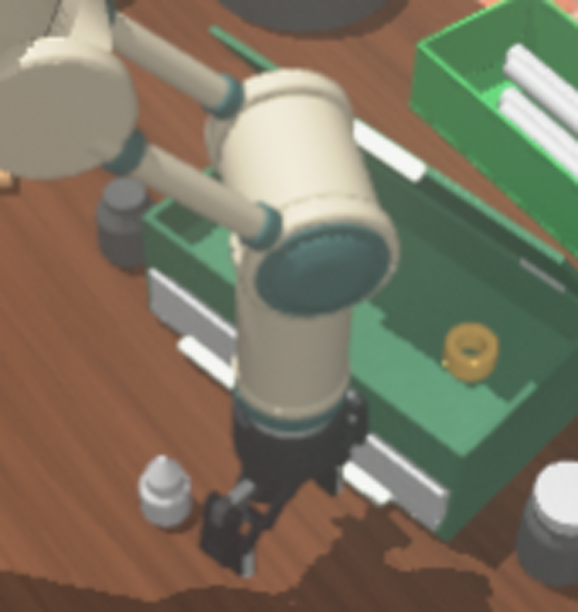

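The open fingers are in front of the right drawer, with the front one near its lip at (345,480) and the rear one clear of the lathe centre. Lowering until the tips are level with the lip.

Call:
step_arm(
  increments=[
    {"grip":1,"delta_pos":[0,0,-0.01],"twist":0},
    {"grip":1,"delta_pos":[0,0,-0.008],"twist":0},
    {"grip":1,"delta_pos":[0,0,-0.004],"twist":0},
    {"grip":1,"delta_pos":[0,0,0],"twist":0},
  ],
)

```text
clock: 9.8
position: [0.4282, -0.1135, 0.0085]
ee_rot: [0.546, 0.45, 0.545, -0.45]
contact_force: [-0.1, 0.1, 0.4]
width: 0.0857
```

Call:
step_arm(
  increments=[
    {"grip":1,"delta_pos":[0,0,-0.003],"twist":0},
    {"grip":1,"delta_pos":[0,0,-0.003],"twist":0},
    {"grip":1,"delta_pos":[0,0,0],"twist":0},
  ],
)

```text
clock: 10.05
position: [0.428, -0.1134, 0.0023]
ee_rot: [0.546, 0.45, 0.545, -0.45]
contact_force: [-0.5, -0.2, 0.5]
width: 0.0858
```

Call:
step_arm(
  increments=[
    {"grip":1,"delta_pos":[0,0,-0.002],"twist":0},
    {"grip":1,"delta_pos":[0,0,-0.002],"twist":0},
    {"grip":1,"delta_pos":[0,0,0],"twist":0},
  ],
)

```text
clock: 10.3
position: [0.4278, -0.1133, -0.0019]
ee_rot: [0.545, 0.45, 0.546, -0.45]
contact_force: [-0.4, 0.3, -0.8]
width: 0.0852
```

Call:
step_arm(
  increments=[
    {"grip":1,"delta_pos":[0,0,-0.002],"twist":0},
    {"grip":1,"delta_pos":[0,0,-0.001],"twist":0},
    {"grip":1,"delta_pos":[0,0,0],"twist":0},
  ],
)

```text
clock: 10.55
position: [0.4278, -0.1133, -0.0049]
ee_rot: [0.545, 0.45, 0.546, -0.45]
contact_force: [1.0, 0.2, 0.2]
width: 0.0853
```

Call:
step_arm(
  increments=[
    {"grip":1,"delta_pos":[0.0049,0.0009,0],"twist":0},
    {"grip":1,"delta_pos":[0.0049,0.0009,0],"twist":0},
    {"grip":1,"delta_pos":[0.0029,0.0005,0],"twist":0},
    {"grip":1,"delta_pos":[0.002,0.0004,0],"twist":0},
    {"grip":1,"delta_pos":[0.002,0.0004,0],"twist":0},
    {"grip":1,"delta_pos":[0,0,0],"twist":0},
  ],
)

```text
clock: 11.05
position: [0.4425, -0.1096, -0.0052]
ee_rot: [0.544, 0.449, 0.547, -0.45]
contact_force: [-4.9, -1.2, -0.5]
width: 0.0856
```

```bash
python3 st.py
```

```text
pos [ 0.4425 -0.1096 -0.0052] loc [-0.1621 -0.0763 -0.0052] F [-5.06 -0.26 -0.52] M [ 0.053  0.485 -0.003] 11.05
```

Call:
step_arm(
  increments=[
    {"grip":1,"delta_pos":[0.002,0.0004,0],"twist":0},
    {"grip":1,"delta_pos":[0.002,0.0004,0],"twist":0},
    {"grip":1,"delta_pos":[0,0,0],"twist":0},
  ],
)

```text
clock: 11.3
position: [0.4418, -0.1078, -0.006]
ee_rot: [0.541, 0.447, 0.55, -0.452]
contact_force: [-12.2, -2.2, 1.3]
width: 0.0855
```

```bash
python3 st.py
```

```text
pos [ 0.4418 -0.1078 -0.006 ] loc [-0.1625 -0.0744 -0.006 ] F [-12.35   0.09   1.28] M [ 0.004  1.245 -0.055] 11.3
```

The drawer resists 12 N with no body contact. The stop position matches the earlier test too: panel face at about -0.093 local in both. So it may already be at its home stop, with the panel slightly proud of the wall. I'll press a little harder once to confirm.

Call:
step_arm(
  increments=[
    {"grip":1,"delta_pos":[0.002,0.0004,0],"twist":0},
    {"grip":1,"delta_pos":[0.002,0.0004,0],"twist":0},
    {"grip":1,"delta_pos":[0,0,0],"twist":0},
  ],
)

```text
clock: 11.55
position: [0.441, -0.1057, -0.007]
ee_rot: [0.538, 0.446, 0.554, -0.453]
contact_force: [-18.4, -1.9, 0.5]
width: 0.0855
```

```bash
python3 st.py;  python3 - <<'E'
from h import *
d=cam('side'); im=d['img'].astype(float)
a=.183; O=np.array([.588,-.005]);xx=np.array([np.cos(a),np.sin(a)]);yy=np.array([-xx[1],xx[0]])
W=lambda x,y,z:[*(O+x*xx+y*yy),z]
# profiles up the chest front face (plane at local x=-.085) at several y, averaged
zs=np.arange(.004,.13,.002)
for ys in (np.linspace(.115,.145,16),np.linspace(-.145,-.120,16)):
    acc=0
    for y in ys:
        p=proj(d,[W(-.085,y,z) for z in zs]).astype(np.float32)
        acc=acc+cv2.remap(d['img'],p[None,:,0],p[None,:,1],cv2.INTER_LINEAR)[0].astype(float)
    acc/=len(ys); print([(round(float(z)*1000),*map(int,c)) for z,c in zip(zs,acc) if z>.05 and z<.125])
E
```

```text
pos [ 0.441  -0.1057 -0.007 ] loc [-0.1629 -0.0722 -0.007 ] F [-18.48   1.48   0.51] M [ 0.105  2.044 -0.066] 11.55
[(52, 186, 186, 185), (54, 200, 200, 200), (56, 208, 208, 207), (58, 204, 206, 205), (60, 190, 193, 190), (62, 167, 171, 167), (64, 140, 147, 140), (66, 116, 126, 116), (68, 97, 111, 99), (70, 86, 104, 88), (72, 80, 99, 82), (74, 77, 98, 80), (76, 77, 97, 79), (78, 76, 97, 78), (80, 76, 97, 78), (82, 76, 97, 78), (84, 76, 97, 79), (86, 76, 97, 78), (88, 76, 97, 78), (90, 76, 97, 79), (92, 76, 97, 79), (94, 76, 97, 78), (96, 76, 97, 78), (98, 76, 97, 78), (100, 76, 97, 78), (102, 76, 97, 79), (104, 77, 97, 79), (106, 77, 98, 79), (108, 77, 99, 80), (110, 79, 104, 83), (112, 82, 110, 88), (114, 87, 120, 95), (116, 92, 130, 103), (118, 96, 138, 109), (120, 98, 142, 112), (122, 97, 139, 110), (124, 93, 132, 104)]
[(52, 132, 133, 132), (54, 132, 133, 132), (56, 131, 133, 131), (58, 130, 133, 131), (60, 127, 132, 129), (62, 121, 128, 123), (64, 110, 121, 113), (66, 96, 112, 101), (68, 84, 103, 90), (70, 75, 98, 82), (72, 69, 94, 77), (74, 67, 93, 75), (76, 67, 93, 75), (78, 67, 93, 75), (80, 67, 93, 75), (82, 67, 93, 75), (84, 67, 93, 75), (86, 66, 93, 75), (88, 67, 93, 75), (90, 67, 93, 75), (92, 67, 93, 75), (94, 67, 92, 75), (96, 66, 92, 74), (98, 66, 92, 74), (100, 66, 93, 75), (102, 66, 92, 74), (104, 66, 92, 74), (106, 66, 93, 75), (108, 67, 94, 76), (110, 68, 96, 77), (112, 70, 101, 81), (114, 74, 107, 85), (116, 79, 116, 91), (118, 84, 125, 98), (120, 89, 134, 105), (122, 93, 143, 112), (124, 97, 150, 117)]
```

Call:
step_arm(
  increments=[
    {"grip":1,"delta_pos":[-0.01,-0.002,0.003],"twist":0},
    {"grip":1,"delta_pos":[-0.03,-0.0055,0.0],"twist":0},
    {"grip":1,"delta_pos":[-0.01,-0.03,0.02],"twist":0},
    {"grip":1,"delta_pos":[-0.01,-0.03,0.02],"twist":0},
    {"grip":1,"delta_pos":[-0.01,-0.03,0.02],"twist":0},
    {"grip":1,"delta_pos":[-0.01,-0.03,0.025],"twist":0},
    {"grip":1,"delta_pos":[-0.01,-0.03,0.025],"twist":0},
    {"grip":1,"delta_pos":[-0.01,-0.03,0.025],"twist":0},
    {"grip":1,"delta_pos":[-0.01,-0.03,0.025],"twist":0},
    {"grip":1,"delta_pos":[-0.01,-0.03,0.025],"twist":0},
  ],
)

```text
clock: 12.43
position: [0.3323, -0.3579, 0.1853]
ee_rot: [0.546, 0.45, 0.545, -0.45]
contact_force: [0.6, -1.2, 0.6]
width: 0.0852
```

```bash
python3 st.py;  cat > prof.py <<'E'
from h import *
d=cam('side'); save(d,'side5',(190,140,340,260),5.2)
t=cam('top'); save(t,'top5',(190,190,330,270),5.5)
a=.183; O=np.array([.588,-.005]);xx=np.array([np.cos(a),np.sin(a)]);yy=np.array([-xx[1],xx[0]])
W=lambda x,y,z:[*(O+x*xx+y*yy),z]
zs=np.arange(.03,.076,.002)
for ys in (np.linspace(.115,.145,16),np.linspace(.02,.045,16),np.linspace(-.04,-.02,16),np.linspace(-.145,-.120,16)):
    acc=0
    for y in ys:
        p=proj(d,[W(-.085,y,z) for z in zs]).astype(np.float32)
        acc=acc+cv2.remap(d['img'],p[None,:,0],p[None,:,1],cv2.INTER_LINEAR)[0,:,0].astype(float)
    print([(round(float(z)*1000),int(c)) for z,c in zip(zs,acc/len(ys))])
E
python3 prof.py
```

```text
pos [ 0.3323 -0.3579  0.1853] loc [-0.3156 -0.3005  0.1853] F [ 0.34 -1.25  0.6 ] M [-0.024 -0.007  0.019] 12.4333
[(30, 119), (32, 119), (34, 119), (36, 119), (38, 119), (40, 119), (42, 120), (44, 121), (46, 125), (48, 132), (50, 145), (52, 159), (54, 171), (56, 178), (58, 175), (60, 163), (62, 143), (64, 119), (66, 99), (68, 83), (70, 74), (72, 69), (74, 66)]
[(30, 134), (32, 126), (34, 121), (36, 118), (38, 118), (40, 118), (42, 118), (44, 120), (46, 125), (48, 134), (50, 148), (52, 163), (54, 176), (56, 181), (58, 178), (60, 164), (62, 144), (64, 123), (66, 104), (68, 89), (70, 78), (72, 71), (74, 69)]
[(30, 202), (32, 200), (34, 197), (36, 194), (38, 189), (40, 182), (42, 172), (44, 161), (46, 149), (48, 137), (50, 128), (52, 122), (54, 119), (56, 117), (58, 116), (60, 114), (62, 109), (64, 103), (66, 94), (68, 84), (70, 76), (72, 71), (74, 70)]
[(30, 79), (32, 79), (34, 79), (36, 80), (38, 80), (40, 81), (42, 81), (44, 80), (46, 80), (48, 79), (50, 78), (52, 78), (54, 79), (56, 79), (58, 80), (60, 81), (62, 82), (64, 84), (66, 86), (68, 91), (70, 97), (72, 105), (74, 114)]
```

View pics/side5.png

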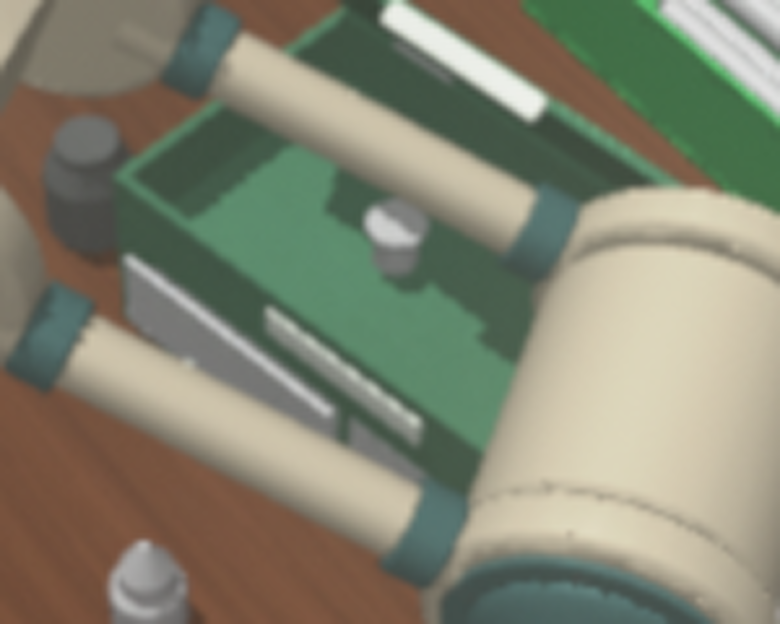

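The left panel shows its bright top strip from (125,260) to (330,410), so it is still proud. The right panel near (390,445) shows none, so the lip push took it flush. Repeating that on the left drawer.

Call:
step_arm(
  increments=[
    {"grip":1,"delta_pos":[0.0045,0.0335,0],"twist":0},
    {"grip":1,"delta_pos":[0.0045,0.0335,0],"twist":0},
    {"grip":1,"delta_pos":[0.0045,0.0335,0],"twist":0},
    {"grip":1,"delta_pos":[0.0045,0.0335,0],"twist":0},
    {"grip":1,"delta_pos":[0.0045,0.0335,0],"twist":0},
    {"grip":1,"delta_pos":[0.0045,0.0335,0],"twist":0},
    {"grip":1,"delta_pos":[0.0045,0.0335,0],"twist":0},
    {"grip":1,"delta_pos":[0.0045,0.0335,0],"twist":0},
    {"grip":1,"delta_pos":[0.0045,0.0335,0],"twist":0},
    {"grip":1,"delta_pos":[0.0045,0.0335,0],"twist":0},
  ],
)

```text
clock: 13.37
position: [0.3773, -0.0189, 0.1831]
ee_rot: [0.546, 0.45, 0.545, -0.45]
contact_force: [0.9, -0.3, -0.2]
width: 0.0857
```

Call:
step_arm(
  increments=[
    {"grip":1,"delta_pos":[0.0045,0.0335,0],"twist":0},
    {"grip":1,"delta_pos":[0.0045,0.0335,0],"twist":0},
    {"grip":1,"delta_pos":[0,0,-0.035],"twist":0},
    {"grip":1,"delta_pos":[0,0,-0.035],"twist":0},
    {"grip":1,"delta_pos":[0,0,-0.035],"twist":0},
    {"grip":1,"delta_pos":[0,0,0],"twist":0},
    {"grip":1,"delta_pos":[0,0,0],"twist":0},
  ],
)

```text
clock: 13.95
position: [0.385, 0.0464, 0.0773]
ee_rot: [0.544, 0.449, 0.547, -0.451]
contact_force: [0.9, -0.1, 1.4]
width: 0.085
```

```bash
python3 st.py
```

```text
pos [0.385  0.0464 0.0773] loc [-0.1903  0.0875  0.0773] F [ 0.88 -0.24  1.36] M [-0.015 -0.031  0.019] 13.95
```

Call:
step_arm(
  increments=[
    {"grip":1,"delta_pos":[0,0,-0.03],"twist":0},
    {"grip":1,"delta_pos":[0,0,-0.03],"twist":0},
    {"grip":1,"delta_pos":[0,0,-0.014],"twist":0},
    {"grip":1,"delta_pos":[0,0,-0.008],"twist":0},
    {"grip":1,"delta_pos":[0,0,0],"twist":0},
    {"grip":1,"delta_pos":[0.0059,0.0011,0],"twist":0},
    {"grip":1,"delta_pos":[0.0059,0.0011,0],"twist":0},
    {"grip":1,"delta_pos":[0.0039,0.0007,0],"twist":0},
    {"grip":1,"delta_pos":[0.0029,0.0005,0],"twist":0},
    {"grip":1,"delta_pos":[0,0,0],"twist":0},
  ],
)

```text
clock: 14.78
position: [0.4073, 0.0492, -0.0029]
ee_rot: [0.546, 0.451, 0.545, -0.449]
contact_force: [0.5, -0.8, -0.5]
width: 0.0855
```

Call:
step_arm(
  increments=[
    {"grip":1,"delta_pos":[0.002,0.0004,0],"twist":0},
    {"grip":1,"delta_pos":[0.002,0.0004,0],"twist":0},
    {"grip":1,"delta_pos":[0.002,0.0004,0],"twist":0},
    {"grip":1,"delta_pos":[0.002,0.0004,0],"twist":0},
    {"grip":1,"delta_pos":[0,0,0],"twist":0},
  ],
)

```text
clock: 15.2
position: [0.4133, 0.0509, -0.0038]
ee_rot: [0.545, 0.45, 0.546, -0.45]
contact_force: [-0.4, -0.8, 0.3]
width: 0.0851
```

```bash
python3 st.py
```

```text
pos [ 0.4133  0.0509 -0.0038] loc [-0.1617  0.0867 -0.0038] F [-0.51 -0.69  0.32] M [ 0.015  0.07  -0.044] 15.2
```

Call:
step_arm(
  increments=[
    {"grip":1,"delta_pos":[0.002,0.0004,0],"twist":0},
    {"grip":1,"delta_pos":[0.002,0.0004,0],"twist":0},
    {"grip":1,"delta_pos":[0,0,0],"twist":0},
  ],
)

```text
clock: 15.45
position: [0.4131, 0.0517, -0.0045]
ee_rot: [0.543, 0.448, 0.548, -0.452]
contact_force: [-5.9, -1.0, -0.6]
width: 0.0851
```

```bash
python3 st.py
```

```text
pos [ 0.4131  0.0517 -0.0045] loc [-0.1616  0.0875 -0.0045] F [-5.98  0.08 -0.58] M [-0.019  0.746 -0.04 ] 15.45
```

Call:
step_arm(
  increments=[
    {"grip":1,"delta_pos":[0.002,0.0004,0],"twist":0},
    {"grip":1,"delta_pos":[0.002,0.0004,0],"twist":0},
    {"grip":1,"delta_pos":[0,0,0],"twist":0},
  ],
)

```text
clock: 15.7
position: [0.4125, 0.0526, -0.0053]
ee_rot: [0.541, 0.446, 0.55, -0.453]
contact_force: [-12.9, -0.4, -0.6]
width: 0.0855
```

```bash
python3 st.py
```

```text
pos [ 0.4125  0.0526 -0.0053] loc [-0.162   0.0886 -0.0053] F [-12.72   1.91  -0.56] M [ 0.139  1.268 -0.017] 15.7
```

Same stop on the left (-0.162). Retreating to the left, out of the cameras' view, to verify. On the way I'll shut the jaws and turn back.

Call:
step_arm(
  increments=[
    {"grip":1,"delta_pos":[-0.01,-0.002,0.002],"twist":0},
    {"grip":1,"delta_pos":[-0.025,-0.005,0],"twist":0},
    {"grip":1,"delta_pos":[0,0,0.035],"twist":0},
    {"grip":1,"delta_pos":[0,0,0.035],"twist":0},
    {"grip":1,"delta_pos":[0,0,0.035],"twist":0},
    {"grip":0,"delta_pos":[-0.007,0.027,0.025],"twist":6.5},
    {"grip":0,"delta_pos":[-0.007,0.027,0.025],"twist":6.5},
    {"grip":0,"delta_pos":[-0.007,0.027,0.025],"twist":6.5},
    {"grip":0,"delta_pos":[-0.007,0.027,0.025],"twist":6.5},
    {"grip":0,"delta_pos":[-0.007,0.027,0.025],"twist":6.5},
  ],
)

```text
clock: 16.53
position: [0.3512, 0.1816, 0.2302]
ee_rot: [0.651, 0.278, 0.649, -0.277]
contact_force: [1.3, 0.2, -0.2]
width: 0.0255
```

Call:
step_arm(
  increments=[
    {"grip":0,"delta_pos":[-0.007,0.027,0.025],"twist":6.5},
    {"grip":0,"delta_pos":[-0.007,0.027,0.025],"twist":6.5},
    {"grip":0,"delta_pos":[-0.007,0.027,0.025],"twist":6.5},
    {"grip":0,"delta_pos":[-0.007,0.027,0],"twist":6.5},
    {"grip":0,"delta_pos":[-0.007,0.027,0],"twist":6.5},
    {"grip":0,"delta_pos":[0,0,0],"twist":6.5},
    {"grip":0,"delta_pos":[0,0,0],"twist":6.5},
    {"grip":0,"delta_pos":[0,0,0],"twist":6.5},
    {"grip":0,"delta_pos":[0,0,0],"twist":5.5},
    {"grip":0,"delta_pos":[0,0,0],"twist":0},
  ],
)

```text
clock: 17.37
position: [0.3165, 0.3157, 0.3035]
ee_rot: [0.704, -0.068, 0.703, 0.069]
contact_force: [-0.3, -0.3, -0.1]
width: -0.0001
```

```bash
python3 st.py; sed -i 's/side5/side6/;s/top5/top6/' prof.py; python3 prof.py
```

```text
pos [0.3165 0.3157 0.3035] loc [-0.2086  0.3648  0.3035] F [-0.34 -0.23 -0.08] M [-0.009  0.013  0.022] 17.3667
[(30, 137), (32, 137), (34, 137), (36, 137), (38, 137), (40, 137), (42, 137), (44, 137), (46, 138), (48, 138), (50, 138), (52, 138), (54, 138), (56, 139), (58, 141), (60, 143), (62, 142), (64, 138), (66, 127), (68, 113), (70, 97), (72, 84), (74, 77)]
[(30, 135), (32, 135), (34, 134), (36, 134), (38, 133), (40, 133), (42, 133), (44, 133), (46, 133), (48, 134), (50, 134), (52, 133), (54, 133), (56, 132), (58, 132), (60, 130), (62, 127), (64, 120), (66, 110), (68, 97), (70, 85), (72, 77), (74, 74)]
[(30, 138), (32, 137), (34, 137), (36, 136), (38, 135), (40, 135), (42, 135), (44, 135), (46, 135), (48, 135), (50, 134), (52, 134), (54, 134), (56, 133), (58, 132), (60, 129), (62, 124), (64, 115), (66, 104), (68, 91), (70, 81), (72, 75), (74, 73)]
[(30, 135), (32, 135), (34, 135), (36, 134), (38, 134), (40, 134), (42, 134), (44, 135), (46, 135), (48, 135), (50, 135), (52, 135), (54, 135), (56, 134), (58, 133), (60, 130), (62, 123), (64, 113), (66, 99), (68, 87), (70, 78), (72, 73), (74, 71)]
```

View pics/side6.png

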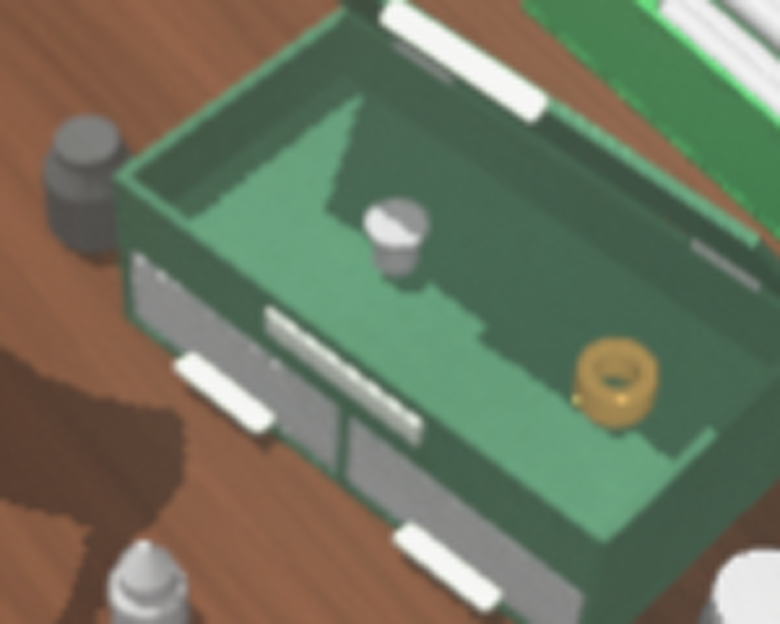

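Both drawer fronts are now flush, with no bright strip on either and profiles uniform up to the wall. The lid is still open. Next I go over the lid to stand behind and above its outer face.

Call:
step_arm(
  increments=[
    {"grip":0,"delta_pos":[0.0246,-0.0219,0.01],"twist":0},
    {"grip":0,"delta_pos":[0.0246,-0.0219,0.01],"twist":0},
    {"grip":0,"delta_pos":[0.0246,-0.0219,0.01],"twist":0},
    {"grip":0,"delta_pos":[0.0246,-0.0219,0.01],"twist":0},
    {"grip":0,"delta_pos":[0.0246,-0.0219,0],"twist":0},
    {"grip":0,"delta_pos":[0.0246,-0.0219,0],"twist":0},
    {"grip":0,"delta_pos":[0.0246,-0.0219,0],"twist":0},
    {"grip":0,"delta_pos":[0.0246,-0.0219,0],"twist":0},
    {"grip":0,"delta_pos":[0.0246,-0.0219,0],"twist":0},
    {"grip":0,"delta_pos":[0.0246,-0.0219,0],"twist":0},
  ],
)

```text
clock: 18.3
position: [0.5635, 0.0949, 0.3434]
ee_rot: [0.704, -0.066, 0.704, 0.067]
contact_force: [0.4, 1.2, 0.5]
width: -0.0001
```

Call:
step_arm(
  increments=[
    {"grip":0,"delta_pos":[0.0246,-0.0219,0],"twist":0},
    {"grip":0,"delta_pos":[0.0246,-0.0219,0],"twist":0},
    {"grip":0,"delta_pos":[0.0246,-0.0219,0],"twist":0},
    {"grip":0,"delta_pos":[0.0246,-0.0219,0],"twist":0},
    {"grip":0,"delta_pos":[0,0,0],"twist":0},
    {"grip":0,"delta_pos":[0,0,0],"twist":0},
  ],
)

```text
clock: 18.8
position: [0.6617, 0.0072, 0.3418]
ee_rot: [0.703, -0.066, 0.705, 0.066]
contact_force: [-0.0, 0.0, 0.2]
width: 0.0002
```

```bash
python3 st.py
```

```text
pos [0.6617 0.0072 0.3418] loc [ 0.0747 -0.0015  0.3418] F [-0.04  0.02  0.17] M [-0.031  0.017  0.009] 18.8
```

Call:
step_arm(
  increments=[
    {"grip":0,"delta_pos":[-0.004,-0.0008,-0.03],"twist":0},
    {"grip":0,"delta_pos":[-0.004,-0.0008,-0.03],"twist":0},
    {"grip":0,"delta_pos":[-0.0045,-0.0008,-0.02],"twist":0},
    {"grip":0,"delta_pos":[0,0,0],"twist":0},
    {"grip":0,"delta_pos":[-0.0073,-0.0013,-0.002],"twist":0},
    {"grip":0,"delta_pos":[-0.0073,-0.0013,-0.002],"twist":0},
    {"grip":0,"delta_pos":[-0.0067,-0.0012,-0.003],"twist":0},
    {"grip":0,"delta_pos":[-0.0067,-0.0012,-0.003],"twist":0},
    {"grip":0,"delta_pos":[0,0,0],"twist":0},
  ],
)

```text
clock: 19.55
position: [0.6186, 0.0013, 0.2542]
ee_rot: [0.704, -0.068, 0.704, 0.067]
contact_force: [-0.5, 0.7, -0.7]
width: -0.0
```

```bash
python3 st.py
```

```text
pos [0.6186 0.0013 0.2542] loc [0.0313 0.0006 0.2542] F [-0.4   0.83 -0.72] M [-0.051 -0.009  0.022] 19.55
```

Call:
step_arm(
  increments=[
    {"grip":0,"delta_pos":[-0.0066,-0.0012,-0.0034],"twist":0},
    {"grip":0,"delta_pos":[-0.0066,-0.0012,-0.0034],"twist":0},
    {"grip":0,"delta_pos":[-0.006,-0.0011,-0.0042],"twist":0},
    {"grip":0,"delta_pos":[-0.006,-0.0011,-0.0044],"twist":0},
    {"grip":0,"delta_pos":[0,0,0],"twist":0},
  ],
)

```text
clock: 19.97
position: [0.5933, -0.0035, 0.2371]
ee_rot: [0.703, -0.067, 0.705, 0.068]
contact_force: [0.3, -0.9, -1.0]
width: 0.0003
```

```bash
python3 st.py
```

```text
pos [ 0.5933 -0.0035  0.2371] loc [0.0055 0.0006 0.2371] F [ 0.16 -0.93 -0.98] M [-0.04  -0.008  0.014] 19.9667
```

Call:
step_arm(
  increments=[
    {"grip":0,"delta_pos":[-0.0048,-0.0009,-0.005],"twist":0},
    {"grip":0,"delta_pos":[-0.0048,-0.0009,-0.0053],"twist":0},
    {"grip":0,"delta_pos":[-0.0052,-0.001,-0.0055],"twist":0},
  ],
)

```text
clock: 20.22
position: [0.58, -0.0061, 0.2218]
ee_rot: [0.704, -0.068, 0.704, 0.068]
contact_force: [1.2, -0.2, 2.7]
width: 0.0
```

```bash
python3 st.py
python3 - <<'E'
from h import *
d=cam('side'); save(d,'side7',(200,90,360,260),3.5)
E
```

```text
pos [ 0.58   -0.0061  0.2218] loc [-0.0081  0.0004  0.2218] F [ 1.19 -0.4   2.75] M [ 0.047 -0.049  0.003] 20.2167
```

View pics/side7.png

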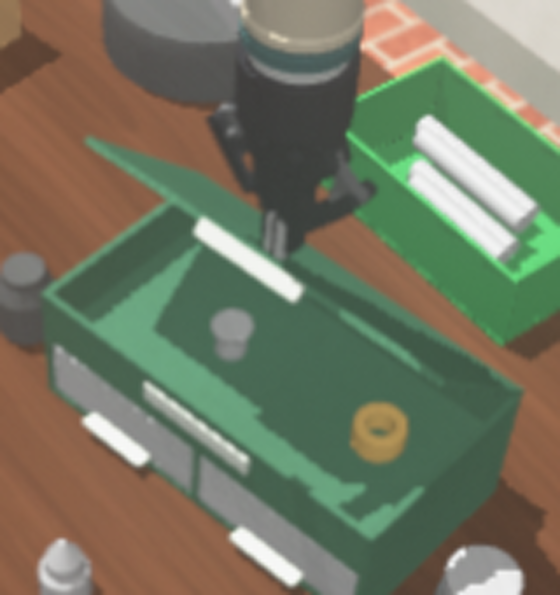

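The fingertips are on the lid's outer face at (275,245), just behind the strip, and the lid is following with about 3 N. Carrying on along the arc.

Call:
step_arm(
  increments=[
    {"grip":0,"delta_pos":[-0.0053,-0.001,-0.0057],"twist":0},
    {"grip":0,"delta_pos":[-0.0053,-0.001,-0.0057],"twist":0},
    {"grip":0,"delta_pos":[-0.0053,-0.001,-0.0057],"twist":0},
    {"grip":0,"delta_pos":[-0.0038,-0.0007,-0.0065],"twist":0},
    {"grip":0,"delta_pos":[-0.0038,-0.0007,-0.0065],"twist":0},
    {"grip":0,"delta_pos":[-0.0038,-0.0007,-0.0065],"twist":0},
    {"grip":0,"delta_pos":[-0.0038,-0.0007,-0.0065],"twist":0},
  ],
)

```text
clock: 20.85
position: [0.5485, -0.0119, 0.1782]
ee_rot: [0.704, -0.068, 0.704, 0.068]
contact_force: [0.6, -0.6, 0.6]
width: -0.0002
```

```bash
python3 st.py
```

```text
pos [ 0.5485 -0.0119  0.1782] loc [-0.0401  0.0004  0.1782] F [ 0.43 -0.7   0.63] M [ 0.062 -0.196 -0.02 ] 20.85
```

Call:
step_arm(
  increments=[
    {"grip":0,"delta_pos":[-0.0024,-0.0005,-0.007],"twist":0},
    {"grip":0,"delta_pos":[-0.0024,-0.0005,-0.007],"twist":0},
    {"grip":0,"delta_pos":[-0.0024,-0.0005,-0.007],"twist":0},
    {"grip":0,"delta_pos":[-0.0024,-0.0005,-0.007],"twist":0},
    {"grip":0,"delta_pos":[-0.0008,-0.0002,-0.006],"twist":0},
    {"grip":0,"delta_pos":[-0.0008,-0.0002,-0.006],"twist":0},
    {"grip":0,"delta_pos":[0,0,0],"twist":0},
  ],
)

```text
clock: 21.43
position: [0.5369, -0.0142, 0.1375]
ee_rot: [0.703, -0.067, 0.705, 0.068]
contact_force: [-1.0, -0.0, -0.2]
width: -0.0001
```

```bash
python3 st.py
```

```text
pos [ 0.5369 -0.0142  0.1375] loc [-0.0519  0.0003  0.1375] F [-1.04  0.15 -0.23] M [ 0.028  0.016 -0.012] 21.4333
```

Call:
step_arm(
  increments=[
    {"grip":0,"delta_pos":[-0.0008,-0.0002,-0.005],"twist":0},
    {"grip":0,"delta_pos":[-0.0008,-0.0002,-0.005],"twist":0},
    {"grip":0,"delta_pos":[0,0,-0.003],"twist":0},
    {"grip":0,"delta_pos":[0,0,-0.002],"twist":0},
    {"grip":0,"delta_pos":[0,0,-0.0015],"twist":0},
    {"grip":0,"delta_pos":[0,0,0],"twist":0},
  ],
)

```text
clock: 21.93
position: [0.5361, -0.0146, 0.1222]
ee_rot: [0.704, -0.068, 0.704, 0.068]
contact_force: [0.2, -1.3, 0.4]
width: 0.0002
```

```bash
python3 st.py
```

```text
pos [ 0.5361 -0.0146  0.1222] loc [-0.0528 -0.      0.1222] F [-0.01 -1.28  0.38] M [ 0.008 -0.005 -0.031] 21.9333
```

Call:
step_arm(
  increments=[
    {"grip":0,"delta_pos":[0,0,-0.0015],"twist":0},
    {"grip":0,"delta_pos":[0,0,0],"twist":0},
    {"grip":0,"delta_pos":[0,0,0],"twist":0},
  ],
)

```text
clock: 22.18
position: [0.5363, -0.0146, 0.121]
ee_rot: [0.704, -0.068, 0.704, 0.068]
contact_force: [-0.3, 0.8, -0.1]
width: -0.0001
```

```bash
python3 st.py
```

```text
pos [ 0.5363 -0.0146  0.121 ] loc [-0.0526 -0.      0.121 ] F [-0.16  0.81 -0.12] M [0.012 0.026 0.041] 22.1833
```

Call:
step_arm(
  increments=[
    {"grip":0,"delta_pos":[0,0,-0.0015],"twist":0},
    {"grip":0,"delta_pos":[0,0,-0.0015],"twist":0},
    {"grip":0,"delta_pos":[0,0,0],"twist":0},
  ],
)

```text
clock: 22.43
position: [0.5364, -0.0146, 0.1209]
ee_rot: [0.704, -0.068, 0.703, 0.068]
contact_force: [-5.3, 1.3, 16.9]
width: -0.0003
```

```bash
python3 st.py
```

```text
pos [ 0.5364 -0.0146  0.1209] loc [-5.250e-02 -1.000e-04  1.209e-01] F [-4.92  2.28 16.93] M [ 0.297  0.905 -0.045] 22.4333
```

Firm contact at z = 0.121, which is the shut height. Lifting straight up and moving clear to the left to check.

Call:
step_arm(
  increments=[
    {"grip":0,"delta_pos":[0,0,0.003],"twist":0},
    {"grip":0,"delta_pos":[0,0,0.03],"twist":0},
    {"grip":0,"delta_pos":[0,0,0.035],"twist":0},
    {"grip":0,"delta_pos":[0,0,0.035],"twist":0},
    {"grip":0,"delta_pos":[-0.02,0.033,0.01],"twist":0},
    {"grip":0,"delta_pos":[-0.02,0.033,0.01],"twist":0},
    {"grip":0,"delta_pos":[-0.02,0.033,0.01],"twist":0},
    {"grip":0,"delta_pos":[-0.02,0.033,0.01],"twist":0},
    {"grip":0,"delta_pos":[-0.02,0.033,0],"twist":0},
    {"grip":0,"delta_pos":[-0.02,0.033,0],"twist":0},
  ],
)

```text
clock: 23.27
position: [0.4155, 0.1848, 0.2618]
ee_rot: [0.705, -0.067, 0.703, 0.068]
contact_force: [1.7, 0.2, 0.3]
width: -0.0
```

Call:
step_arm(
  increments=[
    {"grip":0,"delta_pos":[-0.02,0.033,0],"twist":0},
    {"grip":0,"delta_pos":[-0.02,0.033,0],"twist":0},
    {"grip":0,"delta_pos":[-0.02,0.033,0],"twist":0},
    {"grip":0,"delta_pos":[-0.02,0.033,0],"twist":0},
    {"grip":0,"delta_pos":[-0.02,0.033,0],"twist":0},
    {"grip":0,"delta_pos":[0,0,0],"twist":0},
    {"grip":0,"delta_pos":[0,0,0],"twist":0},
    {"grip":0,"delta_pos":[0,0,0],"twist":0},
  ],
)

```text
clock: 23.93
position: [0.3162, 0.3481, 0.2608]
ee_rot: [0.704, -0.068, 0.704, 0.068]
contact_force: [0.7, 0.1, -0.9]
width: 0.0002
```

```bash
python3 st.py
python3 - <<'E'
from h import *
d=cam('side'); save(d,'side8',(190,110,360,290),3.3)
E
```

```text
pos [0.3162 0.3481 0.2608] loc [-0.203   0.3967  0.2608] F [ 0.72 -0.06 -0.94] M [ 0.006 -0.029 -0.082] 23.9333
```

View pics/side8.png

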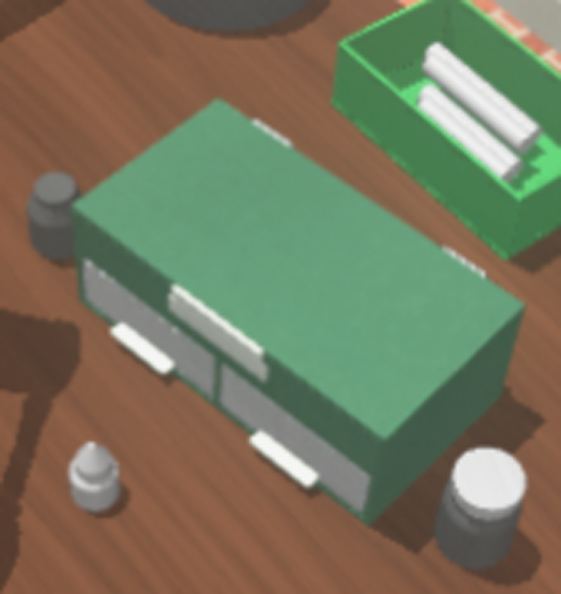

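The lid lies flat on the rim with its front edge from (78,207) to (385,435). Both drawers are flush, and the lathe centre, tin and chuck are where they were in the same crop at the start. Handing in.

```bash
python3 -c "
from rig import manip; print(manip.sign_off())"
```

```text
the job is handed in; nothing more can be done
None
```

The chest is closed up and handed in at about 24 s: both drawers were pushed home first, then the lid was eased shut. The hand-in reports no verdict.

- **Drawers:** My first push left both drawers about 5 mm short, because the gripper's knuckles met the chest wall first. I finished by pushing each lip pull with the back of an open finger until it stopped firmly at 12–18 N. Both fronts then looked flush in the side view, with the lid still open.
- **Lid:** I guided it down along its arc with the closed fingertips at well under 1 rad/s, with about 3 N on the lid early on. It stopped firmly at 0.121 m, its shut height, under about 17 N.
- **Last checks:** The final picture shows the lid flat, both drawers flush and the robot clear of everything. The lathe centre, tin and chuck are where they started.
- **Not checked at the end:** I saw the collet and bush in the tray partway through closing the lid but cannot see them now. The wrench and mallet were not looked at again, but the arm only passed well above the bench around them.
- **Readings that disagreed:** The position of the lip push implied the drawers were still about 6 mm out, but the pictures showed them flush. I went by the pictures.

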